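# Load the inspected specimen carrier through the flap gate

### The job

Take the specimen carrier with the red post, set it on the loading bed in front of the yellow flaps, and slide it in through the sprung flaps until it is pressed fully home against the orange backstop (plunger pushed in), then let go so that the flaps are shut behind it. The backstop is set to a different depth each time, so feel for it and press gently: the carrier must never be forced against the gate with more than about 20 N. Leave the other things on the bench where they are.

Things in the scene. Friction and masses are not known exactly. Their poses are not given: they have to be found in the camera images.
- red_carrier: The carrier to load: steel block 60 mm long (x), 50 wide (y), 30 high, upright corners cut off, about 0.6 kg (varies by a fifth). In its middle stands a red post, 18 mm (x) by 16 mm (y), its top 82 mm above the underside. Origin: centre of the underside; z up; both ends alike. Pinch the post fore and aft (along x), TCP about 61 mm above the origin: clear of the gate's roof.
- blue_carrier: The same carrier but with a blue post: not to be moved. The two swap places between starts.
- gate: Loading gate, fixed: grey bed 5 mm thick, 110 mm wide, gate x = -120 to +170 mm. Origin: on the bench under the middle of the flap line; x = loading direction (inward), y left, z up. Two yellow flaps stand across the lane at x = 0. Inside, the walls are 76 mm apart, their tops 39 mm above the bench. Seated carrier: origin at gate x = 66 to 106 mm, y about 0, z = 5 mm.
- loading_spot (a point): On the bed's surface (5 mm above the bench) at gate x = -78 mm, y = 0: where the carrier's origin goes before pushing, its x along the gate's x (either way). Open from above. Two low aluminium guides (tops 25 mm above the bench) funnel from 79 mm apart at x = -85 mm to 58 mm apart at x = -30 to 0 mm.
- slot_mouth (a point): Mouth of the roof slot, gate x = 28 mm, 43 mm above the bench. A clear roof (underside 39 mm, top 43 mm above the bench) covers gate x = 28 to 150 mm, so the carrier cannot be put in from above; its post travels along the open slot, 21 mm wide (mouth flared), in the roof's middle. The orange backstop closes the lane's inner end: its face is anywhere at gate x = 96 to 136 mm, rigid, not measured.
- flap_left (a joint): Left yellow flap (gate's +y side): 32 mm wide, 18 mm high, top 35 mm above the bench, on a vertical hinge at gate x = 0, y = +33 mm. 0 = shut, grows to 1.52 rad as it swings inward. A spring shuts it (0.02 N m shut, 0.07 wide open). Pushing the carrier through takes up to about 12 N, friction included. It shuts freely once the carrier's origin is beyond gate x = about 62 mm.
- flap_right (a joint): Right yellow flap, the mirror image at gate y = -33 mm; 0 = shut, grows to 1.52 rad as it swings inward.
- plunger (a joint): Steel sensing plunger, 10 mm across, in the middle of the backstop's face, 29 mm above the bench: 0 = standing 6 mm out, 0.006 m = pressed flush, which is when the carrier is home against the backstop. Its spring is weak (0.1 to 0.3 N); friction on the slippery bed keeps it pressed after letting go.
- loupe: Bystander: black loupe, 38 mm across, 34 mm high; origin at the underside.
- wash_bottle: Bystander: white bottle, 56 mm across, 140 mm high; origin at the underside.
- pin_tray: Bystander: blue tray 120 x 90 x 25 mm holding three gauge pins; origin at the underside.
- dish: Bystander: glass dish, 90 mm across, 16 mm high; origin at the underside.
- driver: Bystander: screwdriver lying on the bench.

How it is judged:
By the outcome, as a careful person would: the job done as asked, in the order asked, and still so for the second after the job is handed in, with the robot touching nothing.
It also fails if it takes over 48 s, if anything falls off the work surface, if the arm or the gripper's body presses on something with over 40 N, if the wrist force passes 120 N, or if a joint passes its speed limit or range.

### The arm

A 6-joint arm with a two-finger parallel gripper is mounted at the origin on the work surface. World frame = base frame: x ahead of the robot, y to its left, z up, the work surface at z = 0. Lengths are in m, angles in degrees, forces in N, time in s.
With the tool pointing down it reaches from about 0.375 to 0.9 m from the base axis. Payload 3.1 kg.
Tool frame: the origin (TCP) lies between the finger pads, 19 mm behind the fingertips; this is the grasp point; z points along the fingers, y is the line along which they close (so a half turn about z gives the same grasp; the last joint's range is limited). The gripper opens to 87 mm and grips with 3 to 60 N. Pads are 19 mm wide; open, the fingers measure 117 mm over their backs; the gripper's body (75 mm by 190 mm) begins 51 mm behind the grasp point.
Start: joints at [61.278, 30.224, 82.088, -0, 67.689, -10.227], TCP at [0.198, 0.593, 0.241] pointing down, gripper open.
Joint ranges: [-176.69, 176.69], [-43.24, 126.21], [12.49, 139.97], [-82, 262], [0, 151.66], [-163.58, 163.58]. Speed limits (degrees/s): [159.86, 159.86, 180, 180, 180, 180].

### API

Orientations are given as a 3x3 rotation matrix whose columns are the frame's x, y, z axes.
In Python, from rig import read_state, capture, camera_info, hand_in gives the robot as it stands.
- The arm moves only by the tool drive_tool, never from a script. Its argument "motion" is a list of rows, each a list of 2 entries, a list of its own where there are three numbers: the shift along the tool's x, y, z in mm, then the turn, a rotation vector about the tool's x, y, z in rad. A call has 1 to 5 rows; each row shifts and turns the commanded pose from where the row before left it, along the tool's axes as they then stand; what a row does not reach is not made up. A row lasts 1/10 s, in which the tool goes at most 50 mm and 8.59 degrees, less where a joint would pass 70% of its speed; a pose out of reach is approached as far as the arm can. A call is refused whole if a number of a shift passes 50 or a number of a turn 0.15, either way. A call with a gripper value outside its range is refused whole. "gripper" is the opening, from 0 (shut) to 1 (fully open), set as the call begins (left out, the last holds). The fingers move at their own pace and stop on an object; the grip force is fixed at half the most. Time passes only in rows, so rows that do not move let the fingers close. It gives the time, the measured TCP pose, the force, the opening and the grip force at its end, in the units of the state.
- read_state(): the state, without advancing time (a new reading comes with each control period).
- capture(name): name is "side" or "top" or "wrist"; returns the picture (384x512x3 uint8, red, green, blue); there is no depth.
- camera_info(name): a dict with "fovy" (degrees; the focal length in pixels is half the picture's height over the tangent of half this angle, whatever the lens; pixels are square), "cx", "cy" (the principal point, pixels), "xyz" and "orientation" of the camera in the world; the wrist camera has in their place "T_tool_cam" (4x4, takes a point from camera to tool coordinates, whose origin is the TCP and whose axes are the flange's). Camera axes: x right, y down, z forward; pixel columns grow to the right and rows downward; lengths in m; the calibration is good to about 2 mm. A picture is of the moment at which its call begins: read the wrist's pose just before it. camera_info takes no time and is no camera call.
- hand_in(): hands the job in; it is judged then, once.
The state is a dict: "time_s": time; "joint_positions": joint angles; "qvel": joint speeds; "tau": joint torques, N m; "position": TCP position; "tcp_rot": TCP orientation; "force": force on the tool from outside, world axes, zero at the start; "moment": the same for the moment, N m; "opening": opening from 0.0 (shut) to 1.0 (fully open); "grasp_force": force on a finger pad.
Only numpy, scipy, OpenCV 4.12 (cv2) and the standard library are available. Lean on these libraries where they do the work, as an engineer would, in place of code of your own. Each camera call takes 0.05 s, during which the arm holds its last target. There are 200 camera calls.

## Working session

There is one attempt and no reset: what is moved stays moved. The work goes in short steps, Python scripts to look and compute and a tool call to move; the robot and the scene stay as the last step left them, time stands still between calls to the robot, and variables do not carry over. Pictures are saved under pics/ and viewed, at most 10 in all, crops included, and the job is handed in when it is done.

Besides the shell and the picture viewer there is one more tool, called after ">>>" by a JSON object that holds its "fn" and its "kwargs". drive_tool: Moves the arm, as the interface text tells. Its arguments: {"type":"object","properties":{"motion":{"type":"array","items":{"type":"array"}},"gripper":{"type":"number"}},"required":["motion"]}

```bash
mkdir -p pics
python3 - <<'E'
from rig import *
import cv2,numpy as np
s=read_state();print(s)
for n in("top","side"):
    i=capture(n);cv2.imwrite(f"pics/{n}0.png",cv2.cvtColor(i,cv2.COLOR_RGB2BGR));print(n,camera_info(n))
print(camera_info("wrist"))
E
```

```text
{'time_s': 0.0, 'joint_positions': array([ 6.12795264e+01,  3.02799954e+01,  8.21573752e+01, -1.17844538e-03,
        6.76881246e+01, -1.02272521e+01]), 'qvel': array([ 0.07347385,  0.0322207 ,  0.06857659, -0.0139225 , -0.03968875,
       -0.04615676]), 'tau': array([-1.06223804e-03, -4.40041924e+01, -1.76588720e+01,  6.32591662e-02,
        5.82140882e-02, -1.73914450e-04]), 'position': array([0.19788096, 0.59211082, 0.24025506]), 'tcp_rot': array([[-9.48363480e-01,  3.17183917e-01, -1.03583419e-03],
       [ 3.17185392e-01,  9.48361588e-01, -1.92998299e-03],
       [ 3.70185789e-04, -2.15887686e-03, -9.99997601e-01]]), 'force': array([0.00074672, 0.230059  , 0.56791568]), 'moment': array([-0.0046326 ,  0.03375992,  0.00963975]), 'grasp_force': 0.0, 'opening': 0.9992340673091197}
top {'fovy': 51.82368090178361, 'cx': 256.10661113291627, 'cy': 196.70391624413307, 'xyz': array([ 0.28777671, -0.00397809,  1.37757345]), 'orientation': array([[ 0.0528812 , -0.97215207,  0.22830668],
       [-0.99859803, -0.05201987,  0.00979315],
       [ 0.00235605, -0.22850447, -0.97354001]])}
side {'fovy': 56.97073763452462, 'cx': 250.72518462909832, 'cy': 189.92082904235738, 'xyz': array([ 0.54875471, -0.66146969,  0.70368416]), 'orientation': array([[ 0.99951618, -0.01639425,  0.0264318 ],
       [-0.03044485, -0.68961006,  0.72354065],
       [ 0.00636573, -0.7239953 , -0.68977553]])}
{'fovy': 68.99991326550197, 'cx': 253.87217425902946, 'cy': 190.78993559963556, 'T_tool_cam': array([[ 4.07375634e-04, -9.57369723e-01, -2.88865101e-01,
         7.99720057e-02],
       [ 9.99999778e-01,  2.37554535e-04,  6.22948299e-04,
        -3.40472449e-04],
       [-5.27770626e-04, -2.88865291e-01,  9.57369607e-01,
        -1.42510250e-01],
       [ 0.00000000e+00,  0.00000000e+00,  0.00000000e+00,
         1.00000000e+00]])}
```

View pics/top0.png

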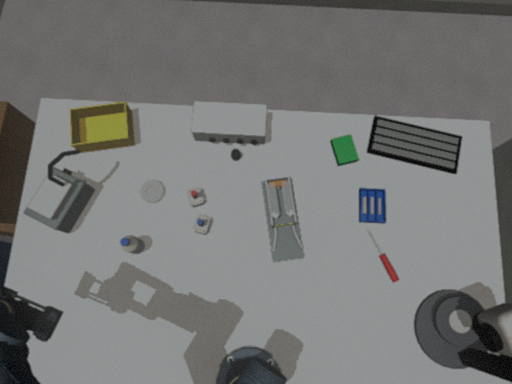

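View pics/side0.png

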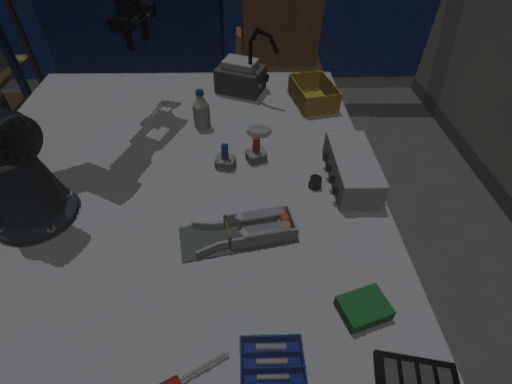

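Top view: red post at about (195,195), blue at (203,223), gate from (287,258) bed end to (278,183) orange backstop, so loading runs roughly along world +x. Side view agrees: red (256,146), blue (225,151), flaps near (227,232).

```bash
cat > h.py <<'E'
import cv2,numpy as np
from rig import *
def cam(n,st=None):
    c=camera_info(n)
    f=192/np.tan(np.radians(c["fovy"]/2))
    if n=="wrist":
        st=st or read_state();T=c["T_tool_cam"]
        R=st["tcp_rot"]@T[:3,:3];p=st["tcp_rot"]@T[:3,3]+st["position"]
    else: R,p=c["orientation"],c["xyz"]
    return f,c["cx"],c["cy"],R,p
def ray(C,u,v):
    f,cx,cy,R,p=C
    d=R@np.array([(u-cx)/f,(v-cy)/f,1]);return p,d/np.linalg.norm(d)
def onz(C,u,v,z):
    p,d=ray(C,u,v);return p+d*(z-p[2])/d[2]
def tri(*rays):
    A=sum(np.eye(3)-np.outer(d,d) for p,d in rays);b=sum((np.eye(3)-np.outer(d,d))@p for p,d in rays)
    x=np.linalg.solve(A,b);return x,[np.linalg.norm(np.cross(x-p,d)) for p,d in rays]
def blob(img,lo,hi,box=None):
    m=cv2.inRange(cv2.cvtColor(img,cv2.COLOR_RGB2HSV),lo,hi)
    if box: k=np.zeros_like(m);k[box[1]:box[3],box[0]:box[2]]=255;m&=k
    n,l,s,c=cv2.connectedComponentsWithStats(m)
    return sorted([(int(s[i][4]),s[i][:4].tolist(),c[i].round(1).tolist()) for i in range(1,n)],key=lambda t:-t[0])[:4],m
def load(p): return cv2.cvtColor(cv2.imread(p),cv2.COLOR_BGR2RGB)
E
python3 - <<'E'
from h import *
t,s=load("pics/top0.png"),load("pics/side0.png");T,S=cam("top"),cam("side")
for nm,lo,hi,bt,bs in [("red",(0,110,60),(8,255,255),(180,180,215,240),(200,120,280,180)),("blue",(105,90,40),(130,255,255),(180,180,215,240),(200,130,280,180)),("orange",(8,120,80),(20,255,255),(260,170,300,200),(260,200,300,235)),("yellow",(22,90,60),(35,255,255),(260,200,310,240),(210,200,250,260))]:
    a,_=blob(t,lo,hi,bt);b,_=blob(s,lo,hi,bs);print(nm,a[:2],b[:2])
    if a and b: print(tri(ray(T,*a[0][2]),ray(S,*b[0][2])))
a=cv2.resize(t[165:270,180:312],None,fx=6,fy=6,interpolation=cv2.INTER_CUBIC)[:600]
b=cv2.resize(s[120:265,170:310],None,fx=4,fy=4,interpolation=cv2.INTER_CUBIC)
for n,i in(("a",a[:,:792]),("b",b)):cv2.imwrite(f"pics/{n}.png",cv2.cvtColor(i,cv2.COLOR_RGB2BGR))
E
```

```text
red [(15, [191, 191, 5, 5], [193.2, 192.8])] [(16, [254, 137, 5, 4], [255.8, 138.4])]
(array([0.59509118, 0.22268207, 0.07640043]), [np.float64(4.948884723760556e-06), np.float64(4.948884723812608e-06)])
blue [(20, [198, 219, 5, 6], [199.6, 221.6])] [(42, [222, 143, 6, 11], [224.1, 147.6]), (2, [223, 154, 1, 2], [223.0, 154.5])]
(array([0.49942975, 0.19430824, 0.06465826]), [np.float64(0.0002488559333752478), np.float64(0.00024885593337531907)])
orange [(29, [274, 180, 7, 7], [277.4, 182.9]), (2, [282, 180, 2, 1], [282.5, 180.0])] [(44, [280, 210, 9, 10], [284.0, 216.2]), (8, [288, 220, 3, 7], [289.1, 222.8])]
(array([ 0.65539493, -0.06248112,  0.03893605]), [np.float64(2.1401715504384664e-05), np.float64(2.1401715504485688e-05)])
yellow [(4, [290, 223, 3, 2], [290.8, 223.2]), (2, [276, 225, 2, 1], [276.5, 225.0])] [(24, [225, 219, 5, 18], [226.9, 227.1])]
(array([ 0.51223402, -0.11231851,  0.05909639]), [np.float64(0.0007257044519160814), np.float64(0.0007257044519162844)])
```

View pics/a.png

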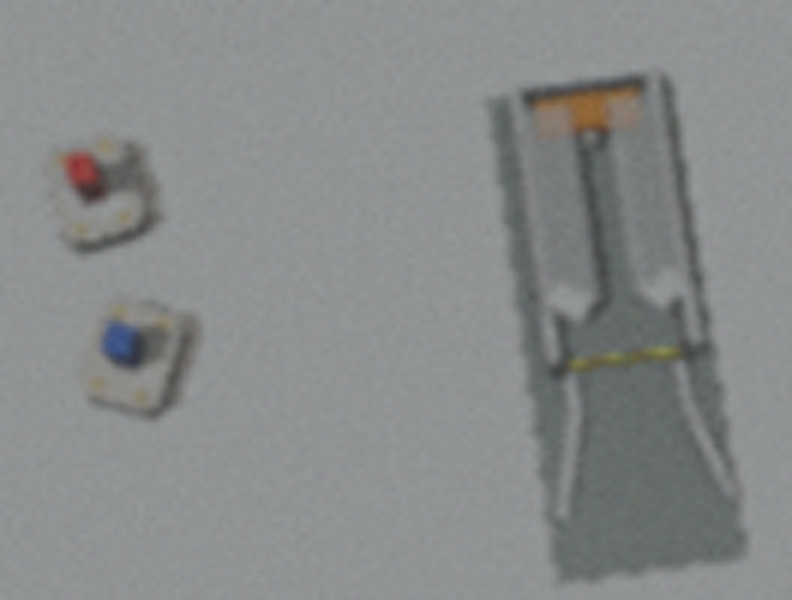

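View pics/b.png

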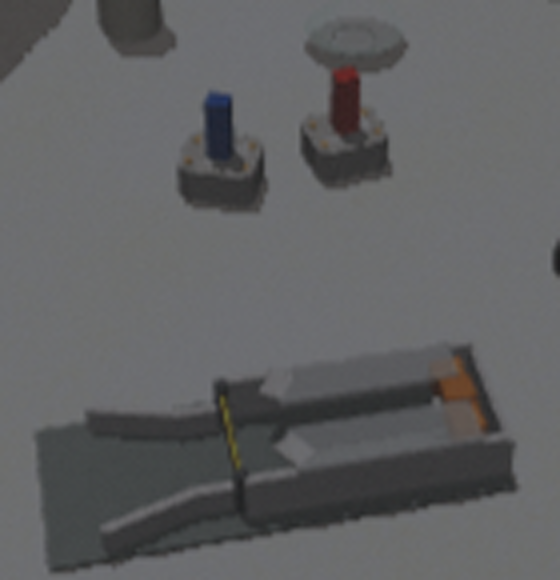

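The crops show flaps shut at a.png (572,366)–(683,350), bed near corners (560,580), (747,555), far-left bed corner (490,97). The red carrier is slightly turned (~15°), with the dish beyond it.

Run:
```python
from h import *
T=cam("top");q=lambda x,y,z:onz(T,180+(x+.5)/6-.5,165+(y+.5)/6-.5,z)
fl,fr=q(572,366,.035),q(683,350,.035)
nl,nr,far=q(560,580,.005),q(747,555,.005),q(490,97,.005)
print(fl,fr,np.linalg.norm(fl-fr),"mid",(fl+fr)/2)
print(nl,nr,far,np.linalg.norm(nl-nr),np.linalg.norm(nl-far))
d=far-nl;print("yaw long",np.degrees(np.arctan2(d[1],d[0])));d=nl-nr;print("yaw short",np.degrees(np.arctan2(-d[0],d[1])))
y=np.arctan2((far-nl)[1],(far-nl)[0]);ux=np.array([np.cos(y),np.sin(y),0])
print("origin from near edge",(nl+nr)/2+.12*ux)
# red carrier top face corners z=.03
for p in [(48,165),(65,243),(150,215),(135,140)]: print(q(*p,.03)[:2])
print("dish rim");print(onz(T,153,191,.016))
```

```text
[ 0.5044368  -0.06030168  0.035     ] [ 0.51707077 -0.12341089  0.035     ] 0.06436140377120383 mid [ 0.51075379 -0.09185628  0.035     ]
[ 0.38525033 -0.0598974   0.005     ] [ 0.40513333 -0.16651256  0.005     ] [ 0.66959226 -0.00554845  0.005     ] 0.10845333897618233 0.289489448013825
yaw long 10.820963487422
yaw short 10.563919952036654
origin from near edge [ 0.51305807 -0.0906761   0.005     ]
[0.60758339 0.25067939]
[0.56162691 0.2365153 ]
[0.580875   0.18862417]
[0.6253632  0.20113378]
dish rim
[0.60829321 0.37618997 0.016     ]
```

```bash
cat >> h.py <<'E'
from scipy.spatial.transform import Rotation as Ro
def down(yaw):  # tool y along world yaw (deg), z down
    a=np.radians(yaw);y=np.array([np.cos(a),np.sin(a),0]);z=np.array([0,0,-1.]);return np.c_[np.cross(y,z),y,z]
def plan(pos,yaw,n):
    s=read_state();p=s["position"];R=s["tcp_rot"]
    w=(Ro.from_matrix(R.T@down(yaw))).as_rotvec();p2=np.array(pos)
    for i in range(n):
        Rw=R@Ro.from_rotvec(w*i/n).as_matrix()
        print([np.round(Rw.T@(p2-p)/n*1000,1).tolist(),np.round(w/n,4).tolist()])
E
python3 -c "
from h import *
plan((.594,.221,.20),17,15)"
```

```text
[[-32.9, -15.1, 2.7], [-0.0001, 0.0, 0.0634]]
[[-33.8, -13.0, 2.7], [-0.0001, 0.0, 0.0634]]
[[-34.5, -10.8, 2.7], [-0.0001, 0.0, 0.0634]]
[[-35.2, -8.6, 2.7], [-0.0001, 0.0, 0.0634]]
[[-35.6, -6.4, 2.7], [-0.0001, 0.0, 0.0634]]
[[-36.0, -4.1, 2.7], [-0.0001, 0.0, 0.0634]]
[[-36.1, -1.8, 2.7], [-0.0001, 0.0, 0.0634]]
[[-36.2, 0.5, 2.7], [-0.0001, 0.0, 0.0634]]
[[-36.1, 2.8, 2.7], [-0.0001, 0.0, 0.0634]]
[[-35.8, 5.1, 2.7], [-0.0001, 0.0, 0.0634]]
[[-35.4, 7.3, 2.7], [-0.0001, 0.0, 0.0634]]
[[-34.9, 9.6, 2.7], [-0.0001, 0.0, 0.0634]]
[[-34.2, 11.8, 2.7], [-0.0001, 0.0, 0.0634]]
[[-33.4, 13.9, 2.7], [-0.0001, 0.0, 0.0634]]
[[-32.5, 16.0, 2.7], [-0.0001, 0.0, 0.0634]]
```

>>> {"fn": "drive_tool", "kwargs": {"motion": [[[-33,-15,3],[0,0,0.063]],[[-34,-13,3],[0,0,0.063]],[[-34.5,-11,3],[0,0,0.063]],[[-35,-8.5,3],[0,0,0.063]],[[-35.5,-6.5,3],[0,0,0.063]]]}}

```text
time_s: 0.6
position: [0.3309, 0.4678, 0.2257]
tcp_rot: [[-0.802, 0.597, -0.001], [0.597, 0.802, -0.001], [0.0, -0.001, -1.0]]
force: [0.1, 0.1, -0.1]
opening: 1.001
grasp_force: 0.0
```

>>> {"fn": "drive_tool", "kwargs": {"motion": [[[-36,-4,3],[0,0,0.063]],[[-36,-2,3],[0,0,0.063]],[[-36,0.5,3],[0,0,0.063]],[[-36,3,3],[0,0,0.063]],[[-36,5,3],[0,0,0.063]]]}}

```text
time_s: 1.1
position: [0.4632, 0.3446, 0.2107]
tcp_rot: [[-0.577, 0.817, -0.001], [0.817, 0.577, -0.0], [0.0, -0.001, -1.0]]
force: [-0.3, 0.2, 0.7]
opening: 1.0
grasp_force: 0.0
```

>>> {"fn": "drive_tool", "kwargs": {"motion": [[[-35.5,7.5,3],[0,0,0.063]],[[-35,9.5,3],[0,0,0.063]],[[-34,12,2],[0,0,0.063]],[[-33.5,14,2],[0,0,0.063]],[[-32.5,16,2],[0,0,0.063]]], "gripper": 0.5}}

```text
time_s: 1.6
position: [0.5962, 0.2217, 0.1986]
tcp_rot: [[-0.296, 0.955, -0.001], [0.955, 0.296, -0.0], [0.0, -0.001, -1.0]]
force: [0.5, 1.3, 0.2]
opening: 0.632
grasp_force: 0.0
```

>>> {"fn": "drive_tool", "kwargs": {"motion": [[[0,0,0],[0,0,0]],[[0,0,0],[0,0,0]],[[0,0,0],[0,0,0]]]}}

```text
time_s: 1.9
position: [0.5943, 0.2235, 0.1988]
tcp_rot: [[-0.299, 0.954, -0.002], [0.954, 0.299, 0.0], [0.001, -0.002, -1.0]]
force: [-0.2, -0.0, -0.2]
opening: 0.51
grasp_force: 0.0
```

Run:
```python
from h import *
s=read_state();print(s["position"],s["tcp_rot"][:,1],s["opening"],s["time_s"],s["qvel"].max())
i=capture("wrist");cv2.imwrite("pics/w1.png",cv2.cvtColor(i,cv2.COLOR_RGB2BGR));np.savez("w1.npz",p=s["position"],R=s["tcp_rot"])
for b in blob(i,(0,110,50),(8,255,255))[0]: print(b)
```

```text
[0.594342   0.22346995 0.19880043] [ 0.95416722  0.29926818 -0.0018648 ] 0.5104982648214239 1.9 0.8555088492637795
(438, [246, 173, 19, 27], [254.9, 186.9])
```

View pics/w1.png

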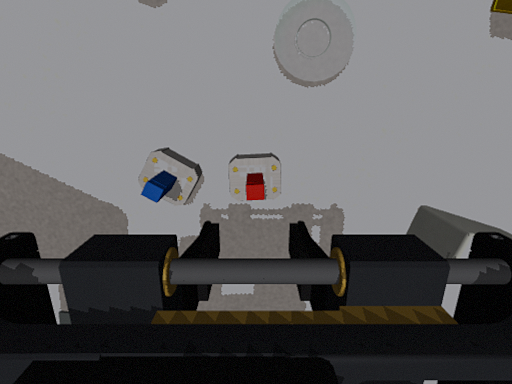

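The wrist picture shows the red carrier at (255,178) squarely aligned with the image, the post top at about (256,190), the blue one turned at (170,178), the dish clear of it.

Run:
```python
from h import *
d=np.load("w1.npz");s={"position":d["p"],"tcp_rot":d["R"]};C=cam("wrist",s);R=d["R"]
i=load("pics/w1.png");h=cv2.cvtColor(i,cv2.COLOR_RGB2HSV)
_,m=blob(i,(0,110,50),(8,255,255));V=h[...,2]
for r in range(172,202,2):
    c=np.where(m[r])[0];print(r,c.min() if len(c) else'',c.max() if len(c) else'',V[r,c].mean().round() if len(c) else '')
tool=lambda u,v,z:(R.T@(onz(C,u,v,z)-d["p"])*1000).round(1)
g=cv2.cvtColor(i,cv2.COLOR_RGB2GRAY)
for r in (165,180,190):print(r,g[r,222:290].tolist())
print("top", [tool(u,v,.082) for u,v in((246,180),(265,180),(246,200),(265,200))])
print("col255",g[145:210,240].tolist())
print("blk L,R,(v 178)",tool(229,178,.03),tool(281,178,.03),"far edge",tool(255,158,.03),"near",tool(255,203,.03))
```

```text
172   
174 248 261 68.0
176 247 262 74.0
178 247 262 74.0
180 247 262 74.0
182 247 263 89.0
184 247 263 94.0
186 246 263 155.0
188 246 263 152.0
190 246 263 152.0
192 247 263 152.0
194 246 264 149.0
196 247 263 153.0
198 247 264 151.0
200   
165 [150, 151, 149, 151, 150, 152, 140, 138, 140, 142, 146, 144, 144, 145, 146, 147, 148, 145, 144, 145, 145, 147, 148, 149, 147, 146, 144, 147, 149, 149, 149, 149, 147, 147, 147, 147, 147, 147, 149, 149, 146, 144, 146, 144, 142, 140, 140, 144, 146, 133, 111, 113, 128, 136, 141, 143, 143, 146, 121, 137, 152, 150, 150, 149, 150, 148, 150, 149]
180 [150, 150, 150, 150, 149, 150, 152, 140, 140, 143, 142, 144, 144, 144, 142, 143, 144, 144, 142, 144, 144, 144, 146, 157, 108, 20, 22, 27, 22, 24, 30, 23, 27, 30, 25, 24, 22, 23, 24, 26, 20, 58, 142, 152, 142, 139, 139, 140, 146, 151, 145, 140, 139, 138, 139, 139, 139, 139, 124, 139, 151, 150, 151, 150, 150, 149, 149, 149]
190 [150, 150, 151, 149, 151, 150, 152, 131, 135, 145, 142, 143, 136, 127, 128, 126, 128, 141, 143, 141, 141, 141, 145, 113, 73, 57, 61, 60, 63, 60, 60, 61, 60, 63, 61, 63, 62, 63, 58, 62, 58, 47, 91, 90, 116, 140, 139, 140, 142, 142, 133, 125, 126, 128, 114, 132, 142, 142, 137, 146, 151, 150, 149, 149, 149, 149, 149, 151]
top [array([ 12.2,  -8. , 116.8]), array([ 12.2,  10.2, 116.8]), array([ -8. ,  -8.2, 116.8]), array([ -8. ,  10.4, 116.8])]
col255 [149, 148, 150, 151, 149, 150, 150, 151, 157, 119, 69, 58, 59, 81, 140, 146, 143, 143, 142, 142, 144, 148, 148, 141, 141, 142, 142, 148, 149, 150, 149, 146, 144, 143, 142, 142, 143, 142, 142, 142, 140, 143, 143, 142, 141, 143, 132, 141, 141, 144, 145, 145, 144, 144, 145, 136, 147, 154, 132, 107, 106, 108, 109, 109, 111]
blk L,R,(v 178) [  1.  -29.  168.9] [  1.1  30.7 168.7] far edge [ 24.2   0.8 168.8] near [-29.3   0.9 168.8]
```

The carrier is aligned with the tool (60 mm along tool y), post offset about (-1, +1) mm. Descend and grip.

>>> {"fn": "drive_tool", "kwargs": {"motion": [[[-1,1,35],[0,0,0]],[[0,0,35],[0,0,0]],[[0,0,35],[0,0,0]],[[0,0,25],[0,0,0]],[[0,0,8],[0,0,0]]]}}

```text
time_s: 2.45
position: [0.5938, 0.223, 0.0585]
tcp_rot: [[-0.3, 0.954, -0.006], [0.954, 0.3, -0.001], [0.001, -0.006, -1.0]]
force: [0.3, -0.1, -0.3]
opening: 0.5
grasp_force: 0.0
```

>>> {"fn": "drive_tool", "kwargs": {"motion": [[[0,0,0],[0,0,0]],[[0,0,0],[0,0,0]],[[0,0,0],[0,0,0]],[[0,0,0],[0,0,0]],[[0,0,0],[0,0,0]]], "gripper": 0}}

```text
time_s: 2.95
position: [0.5959, 0.2221, 0.0626]
tcp_rot: [[-0.299, 0.954, -0.002], [0.954, 0.299, -0.0], [0.0, -0.002, -1.0]]
force: [-4.3, 0.0, 6.8]
opening: 0.206
grasp_force: 29.6
```

>>> {"fn": "drive_tool", "kwargs": {"motion": [[[0,0,0],[0,0,0]],[[0,0,0],[0,0,0]],[[0,0,0],[0,0,0]]]}}

```text
time_s: 3.25
position: [0.5959, 0.2221, 0.0626]
tcp_rot: [[-0.299, 0.954, -0.002], [0.954, 0.299, -0.0], [0.0, -0.002, -1.0]]
force: [-4.7, -1.0, 5.6]
opening: 0.205
grasp_force: 29.6
```

>>> {"fn": "drive_tool", "kwargs": {"motion": [[[0,0,-20],[0,0,0]],[[0,0,-40],[0,0,0]],[[0,0,-40],[0,0,0]],[[0,0,-20],[0,0,0]],[[0,0,0],[0,0,0]]]}}

```text
time_s: 3.75
position: [0.5989, 0.2226, 0.1844]
tcp_rot: [[-0.298, 0.954, 0.007], [0.954, 0.298, 0.001], [-0.001, 0.007, -1.0]]
force: [1.0, 1.0, -5.9]
opening: 0.205
grasp_force: 29.6
```

```bash
python3 -c "
from h import *
s=read_state();print(s['force'],s['grasp_force'],s['position'])
plan((.435,-.1055,.18),10.7,10)"
```

```text
[ 1.01943339  0.98466586 -5.88720038] 29.5842973748222 [0.5989059  0.22262222 0.18435283]
[[-26.4, -25.4, 0.3], [0.0007, 0.0, 0.0116]]
[[-26.7, -25.1, 0.3], [0.0007, 0.0, 0.0116]]
[[-27.0, -24.8, 0.3], [0.0007, 0.0, 0.0116]]
[[-27.3, -24.5, 0.3], [0.0007, 0.0, 0.0116]]
[[-27.6, -24.2, 0.3], [0.0007, 0.0, 0.0116]]
[[-27.9, -23.9, 0.4], [0.0007, 0.0, 0.0116]]
[[-28.1, -23.5, 0.4], [0.0007, 0.0, 0.0116]]
[[-28.4, -23.2, 0.4], [0.0007, 0.0, 0.0116]]
[[-28.7, -22.9, 0.4], [0.0007, 0.0, 0.0116]]
[[-28.9, -22.5, 0.4], [0.0007, 0.0, 0.0116]]
```

>>> {"fn": "drive_tool", "kwargs": {"motion": [[[-26.5,-25.5,0],[0,0,0.0116]],[[-26.5,-25,0],[0,0,0.0116]],[[-27,-25,0],[0,0,0.0116]],[[-27.5,-24.5,0],[0,0,0.0116]],[[-27.5,-24,0],[0,0,0.0116]]]}}

```text
time_s: 4.25
position: [0.5124, 0.0572, 0.1791]
tcp_rot: [[-0.242, 0.97, -0.004], [0.97, 0.242, 0.0], [0.001, -0.004, -1.0]]
force: [0.8, -0.9, -7.3]
opening: 0.206
grasp_force: 30.0
```

>>> {"fn": "drive_tool", "kwargs": {"motion": [[[-28,-24,0],[0,0,0.0116]],[[-28,-23.5,0],[0,0,0.0116]],[[-28.5,-23,0],[0,0,0.0116]],[[-28.5,-23,0],[0,0,0.0116]],[[-29,-22.5,0],[0,0,0.0116]]]}}

```text
time_s: 4.75
position: [0.4309, -0.1064, 0.1797]
tcp_rot: [[-0.186, 0.983, -0.003], [0.983, 0.186, 0.002], [0.002, -0.003, -1.0]]
force: [0.1, -0.0, -7.1]
opening: 0.208
grasp_force: 30.0
```

>>> {"fn": "drive_tool", "kwargs": {"motion": [[[0,0,0],[0,0,0]],[[0,0,0],[0,0,0]],[[0,0,0],[0,0,0]],[[0,0,0],[0,0,0]]]}}

```text
time_s: 5.15
position: [0.433, -0.1048, 0.1807]
tcp_rot: [[-0.187, 0.982, -0.001], [0.982, 0.187, 0.001], [0.001, -0.001, -1.0]]
force: [-0.3, 1.0, -7.3]
opening: 0.198
grasp_force: 30.0
```

Run:
```python
from h import *
s=read_state();print(s["position"],s["tcp_rot"],s["force"],s["time_s"])
i=capture("wrist");cv2.imwrite("pics/w2.png",cv2.cvtColor(i,cv2.COLOR_RGB2BGR));np.savez("w2.npz",p=s["position"],R=s["tcp_rot"])
for b in blob(i,(22,90,50),(35,255,255))[0]: print(b)
```

```text
[ 0.43296991 -0.10482267  0.18074641] [[-1.87370431e-01  9.82288899e-01 -9.17331160e-04]
 [ 9.82288934e-01  1.87371109e-01  7.19144938e-04]
 [ 8.78289446e-04 -7.66337750e-04 -9.99999321e-01]] [-0.3363316   0.99498201 -7.34485347] 5.15
(309, [322, 153, 11, 61], [327.0, 182.7])
(2, [215, 256, 2, 1], [215.5, 256.0])
(2, [375, 308, 2, 2], [375.5, 308.5])
(2, [242, 314, 2, 2], [242.5, 314.5])
```

View pics/w2.png

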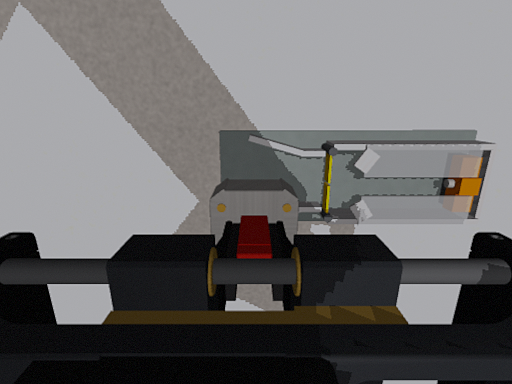

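Wrist view: carrier held; flaps at column ~327, rows 153–213; slot edges around rows 180/193, bed left edge on row ~130, orange at (465,187).

Run:
```python
from h import *
d=np.load("w2.npz");s={"position":d["p"],"tcp_rot":d["R"]};C=cam("wrist",s)
i=load("pics/w2.png");g=cv2.cvtColor(i,cv2.COLOR_RGB2GRAY).astype(int)
_,m=blob(i,(22,90,50),(35,255,255),(315,150,340,216))
for r in range(152,216,6):
    c=np.where(m[r])[0];print(r,c.min() if len(c) else'',c.max() if len(c) else '')
for u in (240,300,350,400,450):
    col=g[110:160,u];k=np.argmin(np.diff(col[:30]));print("bed edge",u,110+k+.5)
for u in (385,400,415,430):print(u,g[170:206,u].tolist())
a,b=onz(C,328,153,.035),onz(C,325,213,.035);print(a,b,np.linalg.norm(a-b),(a+b)/2)
```

```text
152  
158 326 332
164 326 331
170 325 331
176 325 330
182 325 330
188 324 329
194 324 329
200 323 328
206 322 328
212 325 327
bed edge 240 129.5
bed edge 300 129.5
bed edge 350 129.5
bed edge 400 129.5
bed edge 450 129.5
385 [140, 141, 142, 140, 140, 142, 149, 98, 60, 109, 118, 115, 115, 116, 114, 115, 112, 114, 114, 114, 112, 114, 116, 120, 82, 75, 122, 141, 142, 141, 141, 140, 139, 142, 140, 139]
400 [140, 142, 141, 141, 141, 143, 147, 93, 104, 116, 115, 113, 115, 114, 116, 115, 116, 115, 116, 116, 115, 116, 117, 118, 98, 80, 122, 141, 141, 141, 141, 140, 140, 141, 140, 140]
415 [141, 141, 141, 141, 141, 141, 150, 96, 58, 107, 117, 114, 114, 113, 114, 114, 113, 114, 113, 114, 114, 113, 113, 116, 118, 91, 119, 142, 141, 141, 141, 141, 140, 141, 141, 141]
430 [141, 140, 141, 141, 141, 142, 149, 96, 58, 107, 116, 115, 113, 113, 113, 112, 113, 113, 113, 114, 114, 115, 114, 118, 81, 74, 122, 141, 141, 140, 140, 140, 140, 142, 142, 141]
[ 0.50147113 -0.05752462  0.035     ] [ 0.51567626 -0.12246321  0.035     ] 0.06647409846941307 [ 0.50857369 -0.08999391  0.035     ]
```

Run:
```python
from h import *
d=np.load("w2.npz");s={"position":d["p"],"tcp_rot":d["R"]};C=cam("wrist",s);R=d["R"]
t=lambda u,v,z:(R.T@(onz(C,u,v,z)-d["p"])*1000).round(1)
print("bed edge (expect +55)",t(240,129.5,.005),t(450,129.5,.005))
print("slot",t(400,177,.043),t(400,195.5,.043),t(400,177,.039),t(400,195.5,.039))
print("flap",t(332,158,.035),t(328,206,.035),t(331.5,153,.035),t(327.5,213,.035))
print("bed near/far x",t(220,140,.005),t(476,134,.005))
print("carrier block", t(212,200,.1807-.0626+.03),t(297,200,.1807-.0626+.03),t(254,216,.18+.0194))
```

```text
bed edge (expect +55) [ 55.  -16.  175.8] [ 55.1 218.4 175.6]
slot [ 10.  150.3 137.6] [-10.1 153.4 137.6] [  9.  152.5 141.6] [-11.4 155.6 141.6]
flap [ 28.3  80.8 145.7] [-24.7  80.7 145.7] [ 33.5  79.9 145.7] [-33.   80.8 145.7]
bed near/far x [ 43.4 -38.7 175.8] [ 50.2 248.5 175.6]
carrier block [ 20.3 -28.2  32.7] [20.3 28.  32.6] [ 29.6  -0.5 -18.6]
```

Aligned to the lane within ~1 mm; 2 mm forward is needed. Lower 106 mm, then feel for the bed.

>>> {"fn": "drive_tool", "kwargs": {"motion": [[[0,2,30],[0,0,0]],[[0,0,35],[0,0,0]],[[0,0,30],[0,0,0]],[[0,0,11],[0,0,0]],[[0,0,0],[0,0,0]]]}}

```text
time_s: 5.7
position: [0.4347, -0.1047, 0.0741]
tcp_rot: [[-0.187, 0.982, -0.003], [0.982, 0.187, 0.002], [0.002, -0.002, -1.0]]
force: [0.2, -0.2, -6.3]
opening: 0.204
grasp_force: 30.0
```

>>> {"fn": "drive_tool", "kwargs": {"motion": [[[0,0,1],[0,0,0]],[[0,0,1],[0,0,0]],[[0,0,1],[0,0,0]],[[0,0,0],[0,0,0]]]}}

```text
time_s: 6.1
position: [0.4355, -0.1057, 0.073]
tcp_rot: [[-0.186, 0.983, 0.002], [0.983, 0.186, -0.001], [-0.001, 0.001, -1.0]]
force: [0.2, 0.5, -6.9]
opening: 0.203
grasp_force: 30.0
```

>>> {"fn": "drive_tool", "kwargs": {"motion": [[[0,0,1],[0,0,0]],[[0,0,1],[0,0,0]],[[0,0,0],[0,0,0]]]}}

```text
time_s: 6.4
position: [0.4349, -0.1055, 0.0702]
tcp_rot: [[-0.186, 0.983, -0.0], [0.983, 0.186, 0.0], [0.0, -0.0, -1.0]]
force: [-0.0, -0.4, -7.2]
opening: 0.203
grasp_force: 30.0
```

>>> {"fn": "drive_tool", "kwargs": {"motion": [[[0,0,1],[0,0,0]],[[0,0,0.5],[0,0,0]],[[0,0,0],[0,0,0]]]}}

```text
time_s: 6.7
position: [0.4349, -0.1054, 0.0686]
tcp_rot: [[-0.186, 0.983, -0.0], [0.983, 0.186, 0.0], [0.0, -0.0, -1.0]]
force: [-0.4, 0.3, -6.2]
opening: 0.205
grasp_force: 30.0
```

>>> {"fn": "drive_tool", "kwargs": {"motion": [[[0,0,0.5],[0,0,0]],[[0,0,0.5],[0,0,0]],[[0,0,0],[0,0,0]]]}}

```text
time_s: 7.0
position: [0.435, -0.1054, 0.068]
tcp_rot: [[-0.186, 0.983, 0.0], [0.983, 0.186, -0.0], [-0.0, 0.0, -1.0]]
force: [-0.4, 0.5, -2.8]
opening: 0.204
grasp_force: 30.0
```

>>> {"fn": "drive_tool", "kwargs": {"motion": [[[0,6,0],[0,0,0]],[[0,8,0],[0,0,0]],[[0,8,0],[0,0,0]],[[0,8,0],[0,0,0]],[[0,4,0],[0,0,0]]]}}

```text
time_s: 7.5
position: [0.4699, -0.0993, 0.0679]
tcp_rot: [[-0.187, 0.982, 0.002], [0.982, 0.187, -0.001], [-0.001, 0.001, -1.0]]
force: [-3.4, -0.5, 2.8]
opening: 0.207
grasp_force: 30.0
```

>>> {"fn": "drive_tool", "kwargs": {"motion": [[[0,4,0],[0,0,0]],[[0,4,0],[0,0,0]],[[0,4,0],[0,0,0]],[[0,4,0],[0,0,0]],[[0,4,0],[0,0,0]]]}}

```text
time_s: 8.0
position: [0.4855, -0.0951, 0.068]
tcp_rot: [[-0.187, 0.982, -0.006], [0.982, 0.187, 0.001], [0.002, -0.006, -1.0]]
force: [-10.4, -4.0, 11.3]
opening: 0.206
grasp_force: 30.0
```

>>> {"fn": "drive_tool", "kwargs": {"motion": [[[0,0,-1],[0,0,0]],[[0,0,-0.5],[0,0,0]],[[0,0,0],[0,0,0]]]}}

```text
time_s: 8.3
position: [0.4865, -0.0949, 0.0682]
tcp_rot: [[-0.186, 0.983, -0.004], [0.983, 0.186, 0.002], [0.002, -0.004, -1.0]]
force: [-4.4, -0.9, -7.9]
opening: 0.201
grasp_force: 30.0
```

Run:
```python
from h import *
s=read_state();R=s["tcp_rot"];u=R[:,1];o=np.array([.5125,-.0905,0])
a=np.radians(10.8);print("gate xy",(s["position"]-o)@[np.cos(a),np.sin(a),0],(s["position"]-o)@[-np.sin(a),np.cos(a),0],"Ftool",R.T@s["force"],s["moment"],R[2])
```

```text
gate xy -0.02639817121863599 0.0005747786885215905 Ftool [-0.11149706 -4.51755921  7.93363357] [-0.38953021  0.8492565  -0.01020785] [ 0.0022468  -0.00360836 -0.99999097]
```

>>> {"fn": "drive_tool", "kwargs": {"motion": [[[0,4,0],[0,0,0]],[[0,4,0],[0,0,0]],[[0,4,0],[0,0,0]],[[0,4,0],[0,0,0]],[[0,4,0],[0,0,0]]]}}

```text
time_s: 8.8
position: [0.5055, -0.0913, 0.0683]
tcp_rot: [[-0.187, 0.982, -0.006], [0.982, 0.187, 0.001], [0.002, -0.005, -1.0]]
force: [-6.4, -1.9, -6.6]
opening: 0.201
grasp_force: 30.0
```

>>> {"fn": "drive_tool", "kwargs": {"motion": [[[0,4,0],[0,0,0]],[[0,4,0],[0,0,0]],[[0,4,0],[0,0,0]],[[0,2,0],[0,0,0]],[[0,0,0],[0,0,0]]]}}

```text
time_s: 9.3
position: [0.5232, -0.0893, 0.0694]
tcp_rot: [[-0.186, 0.983, 0.003], [0.983, 0.186, -0.001], [-0.001, 0.003, -1.0]]
force: [-0.2, 0.4, -8.7]
opening: 0.204
grasp_force: 30.0
```

>>> {"fn": "drive_tool", "kwargs": {"motion": [[[0.5,3,0.5],[0,0,0]],[[0,4,0.3],[0,0,0]],[[0,4,0],[0,0,0]],[[0,4,0],[0,0,0]],[[0,3,0],[0,0,0]]]}}

```text
time_s: 9.8
position: [0.5397, -0.0853, 0.0685]
tcp_rot: [[-0.186, 0.983, 0.001], [0.983, 0.186, -0.0], [-0.0, 0.0, -1.0]]
force: [-0.7, -0.6, -7.7]
opening: 0.204
grasp_force: 30.0
```

>>> {"fn": "drive_tool", "kwargs": {"motion": [[[0,4,0],[0,0,0]],[[0,4,0],[0,0,0]],[[0,4,0],[0,0,0]],[[0,4,0],[0,0,0]],[[0,2,0],[0,0,0]]]}}

```text
time_s: 10.3
position: [0.5574, -0.0819, 0.0685]
tcp_rot: [[-0.186, 0.983, 0.001], [0.983, 0.186, -0.0], [-0.0, 0.001, -1.0]]
force: [-0.2, -0.0, -6.0]
opening: 0.205
grasp_force: 30.0
```

```bash
cat >> h.py <<'E'
def gate():
    s=read_state();R=s["tcp_rot"];d=s["position"]-np.array([.5125,-.0905,0]);a=np.radians(10.8)
    print("gate mm",(d@[np.cos(a),np.sin(a),0]*1e3).round(1),(d@[-np.sin(a),np.cos(a),0]*1e3).round(1),s["position"][2],"Ft",(R.T@s["force"]).round(1),"yaw",np.degrees(np.arctan2(R[1,1],R[0,1])).round(2),s["time_s"])
E
python3 -c "
from h import *
gate()
i=capture('wrist');cv2.imwrite('pics/w3.png',cv2.cvtColor(i,cv2.COLOR_RGB2BGR))"
```

```text
gate mm 45.7 0.0 0.068458409331078 Ft [ 0.  -0.2  6. ] yaw 10.72 10.3
```

View pics/w3.png

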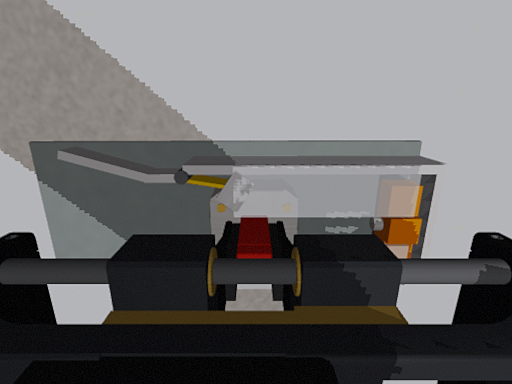

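The carrier is under the roof with the flap swung in at (205,182); the orange face at column ~386 is roughly 60 mm beyond the carrier's front. Advance most of it, then feel.

>>> {"fn": "drive_tool", "kwargs": {"motion": [[[0,3,0],[0,0,0]],[[0,4,0],[0,0,0]],[[0,4,0],[0,0,0]],[[0,4,0],[0,0,0]],[[0,3,0],[0,0,0]]]}}

```text
time_s: 10.85
position: [0.5756, -0.0786, 0.0686]
tcp_rot: [[-0.186, 0.983, 0.002], [0.983, 0.186, -0.0], [-0.001, 0.002, -1.0]]
force: [-0.0, 0.3, -6.9]
opening: 0.202
grasp_force: 30.0
```

>>> {"fn": "drive_tool", "kwargs": {"motion": [[[0,2.5,0],[0,0,0]],[[0,2.5,0],[0,0,0]],[[0,2.5,0],[0,0,0]],[[0,2.5,0],[0,0,0]],[[0,1,0],[0,0,0]]]}}

```text
time_s: 11.35
position: [0.5856, -0.0765, 0.0685]
tcp_rot: [[-0.186, 0.983, 0.0], [0.983, 0.186, -0.0], [-0.0, 0.0, -1.0]]
force: [-0.2, -0.3, -7.1]
opening: 0.201
grasp_force: 30.0
```

```bash
python3 -c "
from h import *
gate()
i=capture('wrist');cv2.imwrite('pics/w4.png',cv2.cvtColor(i,cv2.COLOR_RGB2BGR))
for b in blob(i,(8,120,60),(21,255,255),(300,150,500,260))[0]: print(b)"
```

```text
gate mm 74.5 0.0 0.06845130515400219 Ft [-0.3 -0.2  7.1] yaw 10.72 11.35
(804, [336, 184, 43, 51], [362.0, 220.3])
```

View pics/w4.png

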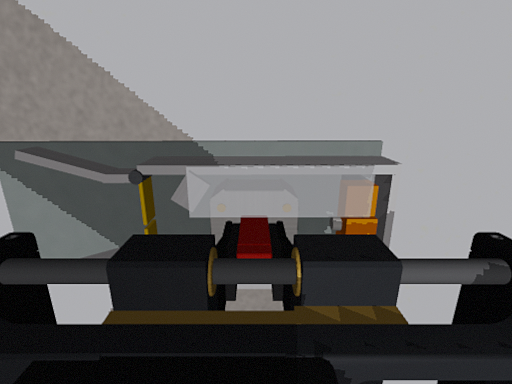

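The flaps have shut behind it (yellow at column ~148); the orange face is at column ~340, about 30 mm ahead of the carrier's front. Advance 20 mm, then feel.

>>> {"fn": "drive_tool", "kwargs": {"motion": [[[0,3,0.4],[0,0,0]],[[0,4,0],[0,0,0]],[[0,4,0],[0,0,0]],[[0,4,0],[0,0,0]],[[0,3,0],[0,0,0]]]}}

```text
time_s: 11.9
position: [0.6035, -0.0732, 0.0681]
tcp_rot: [[-0.186, 0.983, 0.0], [0.983, 0.186, -0.0], [-0.0, 0.0, -1.0]]
force: [-0.0, -1.2, -5.7]
opening: 0.206
grasp_force: 30.0
```

>>> {"fn": "drive_tool", "kwargs": {"motion": [[[0,1,0],[0,0,0]],[[0,1,0],[0,0,0]],[[0,1,0],[0,0,0]],[[0,1,0],[0,0,0]],[[0,0,0],[0,0,0]]]}}

```text
time_s: 12.4
position: [0.607, -0.0724, 0.0681]
tcp_rot: [[-0.186, 0.983, 0.0], [0.983, 0.186, 0.0], [-0.0, 0.0, -1.0]]
force: [0.3, -0.0, -5.0]
opening: 0.209
grasp_force: 30.0
```

>>> {"fn": "drive_tool", "kwargs": {"motion": [[[0,0.7,0],[0,0,0]],[[0,0.7,0],[0,0,0]],[[0,0.6,0],[0,0,0]],[[0,0,0],[0,0,0]]]}}

```text
time_s: 12.8
position: [0.609, -0.072, 0.0681]
tcp_rot: [[-0.186, 0.983, 0.0], [0.983, 0.186, -0.0], [-0.0, 0.0, -1.0]]
force: [-0.8, -0.2, -5.6]
opening: 0.207
grasp_force: 30.0
```

>>> {"fn": "drive_tool", "kwargs": {"motion": [[[0,0.7,0],[0,0,0]],[[0,0.7,0],[0,0,0]],[[0,0.6,0],[0,0,0]],[[0,0,0],[0,0,0]]]}}

```text
time_s: 13.2
position: [0.6109, -0.0717, 0.0681]
tcp_rot: [[-0.186, 0.983, 0.0], [0.983, 0.186, -0.0], [-0.0, 0.0, -1.0]]
force: [-0.4, 0.0, -5.6]
opening: 0.207
grasp_force: 30.0
```

Gate x ≈ 100. Keep feeling, at most 6 mm more by the given range.

>>> {"fn": "drive_tool", "kwargs": {"motion": [[[0,0.5,0],[0,0,0]],[[0,0.5,0],[0,0,0]],[[0,0,0],[0,0,0]]]}}

```text
time_s: 13.5
position: [0.6118, -0.0715, 0.0681]
tcp_rot: [[-0.186, 0.983, 0.0], [0.983, 0.186, -0.0], [-0.0, 0.0, -1.0]]
force: [-1.2, -0.5, -4.8]
opening: 0.206
grasp_force: 30.0
```

>>> {"fn": "drive_tool", "kwargs": {"motion": [[[0,0.5,0],[0,0,0]],[[0,0.5,0],[0,0,0]],[[0,0,0],[0,0,0]]]}}

```text
time_s: 13.8
position: [0.6128, -0.0713, 0.0681]
tcp_rot: [[-0.186, 0.983, 0.0], [0.983, 0.186, -0.0], [-0.0, 0.0, -1.0]]
force: [-1.8, -0.0, -4.0]
opening: 0.2
grasp_force: 30.0
```

>>> {"fn": "drive_tool", "kwargs": {"motion": [[[0,0.5,0],[0,0,0]],[[0,0.5,0],[0,0,0]],[[0,0,0],[0,0,0]]]}}

```text
time_s: 14.1
position: [0.6138, -0.0711, 0.0681]
tcp_rot: [[-0.186, 0.983, 0.0], [0.983, 0.186, -0.0], [-0.0, 0.0, -1.0]]
force: [-1.4, -0.3, -4.5]
opening: 0.206
grasp_force: 30.0
```

>>> {"fn": "drive_tool", "kwargs": {"motion": [[[0,0.5,0],[0,0,0]],[[0,0.5,0],[0,0,0]],[[0,0,0],[0,0,0]]]}}

```text
time_s: 14.4
position: [0.6148, -0.0709, 0.0681]
tcp_rot: [[-0.186, 0.983, 0.0], [0.983, 0.186, 0.0], [-0.0, 0.0, -1.0]]
force: [-0.9, -0.2, -3.6]
opening: 0.208
grasp_force: 30.0
```

>>> {"fn": "drive_tool", "kwargs": {"motion": [[[0,0.5,0],[0,0,0]],[[0,0.5,0],[0,0,0]],[[0,0,0],[0,0,0]]]}}

```text
time_s: 14.7
position: [0.6156, -0.0708, 0.0681]
tcp_rot: [[-0.186, 0.983, -0.0], [0.983, 0.186, -0.0], [-0.0, -0.0, -1.0]]
force: [-1.7, 0.1, -2.8]
opening: 0.202
grasp_force: 30.0
```

>>> {"fn": "drive_tool", "kwargs": {"motion": [[[0,0.4,0],[0,0,0]],[[0,0,0],[0,0,0]]]}}

```text
time_s: 14.9
position: [0.6157, -0.0708, 0.0681]
tcp_rot: [[-0.186, 0.983, -0.001], [0.983, 0.186, -0.0], [0.0, -0.001, -1.0]]
force: [-2.2, -0.3, -3.0]
opening: 0.208
grasp_force: 30.0
```

>>> {"fn": "drive_tool", "kwargs": {"motion": [[[0,0.4,0],[0,0,0]],[[0,0,0],[0,0,0]]]}}

```text
time_s: 15.1
position: [0.6158, -0.0707, 0.0681]
tcp_rot: [[-0.186, 0.983, -0.002], [0.983, 0.186, -0.0], [0.0, -0.002, -1.0]]
force: [-4.6, -1.0, -1.0]
opening: 0.204
grasp_force: 30.0
```

```bash
python3 -c "
from h import *
gate()"
```

```text
gate mm 105.1 0.1 0.06809747557536883 Ft [-0.2 -4.7  1. ] yaw 10.73 15.1
```

The advance has stopped and force is rising: contact with the backstop. A little more press, set down, check.

>>> {"fn": "drive_tool", "kwargs": {"motion": [[[0,0.3,0.2],[0,0,0]],[[0,0,0],[0,0,0]]]}}

```text
time_s: 15.3
position: [0.6158, -0.0707, 0.0681]
tcp_rot: [[-0.186, 0.982, -0.002], [0.982, 0.186, -0.0], [0.0, -0.002, -1.0]]
force: [-5.4, -2.8, 1.2]
opening: 0.207
grasp_force: 30.0
```

>>> {"fn": "drive_tool", "kwargs": {"motion": [[[0,0.3,0],[0,0,0]],[[0,0,0],[0,0,0]]]}}

```text
time_s: 15.5
position: [0.6158, -0.0707, 0.0681]
tcp_rot: [[-0.186, 0.982, -0.003], [0.982, 0.186, -0.0], [0.0, -0.003, -1.0]]
force: [-6.5, -2.2, 1.2]
opening: 0.203
grasp_force: 30.0
```

>>> {"fn": "drive_tool", "kwargs": {"motion": [[[0,0,0],[0,0,0]],[[0,0,0],[0,0,0]],[[0,0,0],[0,0,0]],[[0,0,0],[0,0,0]]], "gripper": 0.45}}

```text
time_s: 15.9
position: [0.6185, -0.0707, 0.0685]
tcp_rot: [[-0.186, 0.983, 0.003], [0.983, 0.186, -0.001], [-0.001, 0.003, -1.0]]
force: [-0.4, 0.8, 0.6]
opening: 0.426
grasp_force: 0.0
```

>>> {"fn": "drive_tool", "kwargs": {"motion": [[[0,0,-10],[0,0,0]],[[0,0,-30],[0,0,0]],[[0,0,-40],[0,0,0]],[[0,0,-40],[0,0,0]],[[0,0,0],[0,0,0]]]}}

```text
time_s: 16.4
position: [0.6215, -0.0715, 0.1951]
tcp_rot: [[-0.186, 0.982, 0.014], [0.983, 0.186, -0.004], [-0.006, 0.013, -1.0]]
force: [1.4, 0.7, 0.2]
opening: 0.447
grasp_force: 0.0
```

>>> {"fn": "drive_tool", "kwargs": {"motion": [[[0,-20,0],[0,0,0]],[[-30,-20,0],[0,0,0]],[[-40,0,0],[0,0,0]],[[-10,0,0],[0,0,0]],[[0,0,0],[0,0,0]]]}}

```text
time_s: 16.9
position: [0.593, -0.1583, 0.1879]
tcp_rot: [[-0.183, 0.983, 0.001], [0.983, 0.183, -0.0], [-0.0, 0.001, -1.0]]
force: [-0.4, 0.4, -0.4]
opening: 0.447
grasp_force: 0.0
```

Run:
```python
from h import *
gate();s=read_state();C=cam("wrist",s)
i=capture("wrist");cv2.imwrite("pics/w5.png",cv2.cvtColor(i,cv2.COLOR_RGB2BGR))
print(blob(i,(0,110,50),(7,255,255))[0][:2])
j=capture("side")[180:280,160:320];j=cv2.resize(j,None,fx=3.2,fy=3.2,interpolation=cv2.INTER_CUBIC)
cv2.imwrite("pics/w5.png",cv2.cvtColor(np.vstack([np.pad(j,((0,0),(0,0),(0,0))),i]),cv2.COLOR_RGB2BGR)[:, :][120:])
```

```text
gate mm 66.4 -81.7 0.1878750237349934 Ft [ 0.5 -0.3  0.4] yaw 10.55 16.9
[(487, [284, 92, 27, 20], [297.3, 101.4]), (6, [321, 101, 2, 6], [321.8, 103.5])]
```

View pics/w5.png

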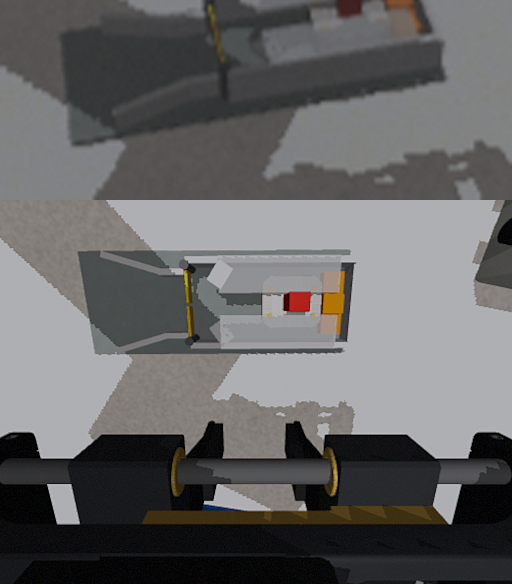

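The carrier's front edge (column ~322) meets the orange face with no plunger showing between, and both flaps are shut (column ~188). The arm is clear.

```bash
python3 -c "
from rig import *
print(hand_in())"
```

```text
the job is handed in; nothing more can be done
None
```

The red carrier is pressed home against the backstop with both flaps shut behind it and the gripper clear; the job was handed in at about 17 s, with no more than about 11 N of push on the gate in any reading.

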